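# Tip the carton into the labelling bay and square it to the fence

## Task

The shipping carton standing on end has to lie flat for labelling: push it over so that it comes down flat inside the taped rectangle beside it, then slide it up against the metal fence on the rectangle's far side until its long side sits flush. Only push it, never lift or carry it; leave it wholly inside the rectangle with the hand clear of it, and do not shift any of the other things.

Things in the scene. Friction and masses are not known exactly. Their poses are not given: they have to be found in the camera images.
- bay: Fixed bay on the counter: flat pale tape 16 mm wide on the near side and both ends, an aluminium flat-bar fence 22 mm high, 12 mm thick on the far side. Origin: centre of the clear area, counter height. x points away from the robot, square to the fence, y left along it. Clear area: x = -90 mm to +90 mm (fence's face), y = -125 to +125 mm. It lies to the left or right of the carton.
- carton: Shut brown carton 111 x 171 x 55 mm, 0.3 to 0.6 kg, loose; starts on end, 171 mm tall. Origin: centre of a broad face. x: its 111 mm width, about along the bay's x; y: its length, up at the start; z: its 55 mm thickness, level, to or from the bay. Tipped over its foot edge on the bay's side it lies on a broad face, its centre about 113 mm from where it stood; it then slides at 2 to 7 N.
- carton_center (a point): Centre of the carton, half-way through its thickness; axes as the carton's.
- carton_far_top (a point): Corner of the carton on its fence side (+x), at the end that is on top at the start, at mid-thickness.
- carton_far_foot (a point): Corner of the carton on its fence side (+x), at the end that it stands on at the start, at mid-thickness.
- carton_near_top (a point): Corner of the carton on the robot's side (-x), at the end that is on top at the start, at mid-thickness.
- carton_near_foot (a point): Corner of the carton on the robot's side (-x), at the end that it stands on at the start, at mid-thickness.
- parts_tin: Dark blue shut tin box with a lid, 134 mm (across the view, its y) x 97 x 44 mm high, standing about 113 mm from the carton on the side away from the bay, a bearing on its lid. Bystander, loose. Origin: centre of its underside.
- bearing_1: Ball bearing 52 mm across, 15 mm thick, lying on the blue tin's lid. Bystander.
- bearing_3: Ball bearing 40 mm across, 12 mm thick, lying on the counter on the robot's side of the carton. Bystander.
- relay_box: Black plug-in relay, 46 x 28 x 88 mm, standing well to the right. Bystander.
- grease_tin: Green grease tin with a pale lid, 73 mm across, 48 mm high, at the left back. Bystander.
Not all that is in view belongs to the job. Leave any green look-alike of the carton alone.

How it is judged:
By the outcome, as a careful person would: the job done as asked, in the order asked, and still so for the second after the job is handed in, with the robot touching nothing.
It also fails if it takes over 48 s, if anything falls off the work surface, if the arm or the gripper's body presses on something with over 40 N, if the wrist force passes 120 N, or if a joint passes its speed limit or range.

## Robot

A 6-joint arm with a two-finger parallel gripper is mounted at the origin on a cart in front of the work surface, level with it; the furniture and walls round the work are solid. World frame = base frame: x ahead of the robot, y to its left, z up, the work surface at z = 0. Lengths are in m, angles in rad, forces in N, time in s.
With the tool pointing down it reaches from about 0.15 to 0.775 m from the base axis. Payload 6.1 kg.
Tool frame: the origin (TCP) lies between the finger pads; the fingertips stand ahead of it and the grasp point (between the pads) is the TCP (manip.tcp_to_tips is the z of the fingertips in the tool frame, in m); z points along the fingers, y is the line along which they close (so a half turn about z gives the same grasp; the last joint's range is limited). The gripper opens to 85 mm and grips with 20 to 120 N. Pads are 22 mm wide; open, the fingers measure 114 mm over their backs; the gripper's body (76 mm by 85 mm) begins 54 mm behind the grasp point. The pads swing forward as they close: fully open they stand 13 mm farther back than shut.
Start: joints at [-1.221, 0.126, -0.04, 1.405, 0, 1.571], TCP at [0.18, -0.493, 0.25] pointing down, gripper open.
Joint ranges: [-2.72, 2.72], [-0.95, 1.95], [-1.27, 1.35], [-1.78, 2.02], [-1.46, 1.47], [-3.14, 3.14]. Speed limits (rad/s): [2.39, 2.39, 3.01, 3.14, 3.14, 3.14].

## Interface

Orientations are given as a rotation vector (axis times angle).
In Python, from rig import manip, vision, workorder gives the robot as it stands.
- The arm moves only by the tool servo_tool, never from a script. Its argument "targets" is a list that holds one entry, the list of rows, each a list of 5 numbers: the shift along the tool's x, y, z in mm, then the turn about the tool's z in rad, then the finger opening in mm, from 0 to 85.4. A call has 1 to 5 rows; each row shifts and turns the commanded pose from where the row before left it, along the tool's axes as they then stand; what a row does not reach is not made up. A row lasts 1/8 s, in which the tool goes at most 62.5 mm and 10.7 degrees, less where a joint would pass 70% of its speed; a pose out of reach is approached as far as the arm can. A call is refused whole if a number of a shift passes 62.5 or a number of a turn 0.188, either way. A call with a gripper value outside its range is refused whole. The fingers move at their own pace and stop on an object; "grip_force" is the grip in N (left out, the last holds). Time passes only in rows, so rows that do not move let the fingers close. It gives the time, the measured TCP pose, the force, the opening and the grip force at its end, in the units of the state.
- manip.read_state(): the state, without advancing time (a new reading comes with each control period).
- vision.read_camera(name): name is "side" or "top" or "wrist"; returns (picture, depth): 420x560x3 uint8, red, green, blue; 420x560 float32, m along the optical axis (not along the pixel's ray), 0 where there is no reading.
- vision.camera_info(name): a dict with "mtx" (3x3 intrinsics, pixels), "rvec" (rotation vector, rad) and "tvec" (3), from world to camera coordinates, as OpenCV has them; the wrist camera has in their place "tool_from_camera" (4x4, takes a point from camera to tool coordinates, whose origin is the TCP and whose axes are the flange's). Camera axes: x right, y down, z forward; pixel columns grow to the right and rows downward; lengths in m; the calibration is good to about 2 mm. A picture is of the moment at which its call begins: read the wrist's pose just before it. camera_info takes no time and is no camera call.
- workorder.finish_job(): hands the job in; it is judged then, once.
The state is a dict: "time_s": time; "joint_positions": joint angles; "qvel": joint speeds; "joint_efforts": joint torques, N m; "eef_pos": TCP position; "tool_rot": TCP orientation; "force": force on the tool from outside, world axes, zero at the start; "torque": the same for the moment, N m; "opening": finger opening in m; "finger_force": force on a finger pad.
Only numpy, scipy, OpenCV 4.12 (cv2) and the standard library are available. Lean on these libraries where they do the work, as an engineer would, in place of code of your own. Each camera call takes 0.05 s, during which the arm holds its last target. There are 200 camera calls.

## Working session

There is one attempt and no reset: what is moved stays moved. The work goes in short steps, Python scripts to look and compute and a tool call to move; the robot and the scene stay as the last step left them, time stands still between calls to the robot, and variables do not carry over. Pictures are saved under pics/ and viewed, at most 10 in all, crops included, and the job is handed in when it is done.

Besides the shell and the picture viewer there is one more tool, called after "Call:" by a JSON object that holds its "op" and its "data". servo_tool: Moves the arm, as the interface text tells. Its arguments: {"type":"object","properties":{"targets":{"type":"array"},"grip_force":{"type":"number"}},"required":["targets"]}

```bash
ls; mkdir -p pics; cat > h.py <<'E'
import numpy as np, cv2
from rig import manip, vision, workorder
def cam(n):
    i=vision.camera_info(n); K=np.array(i["mtx"],float)
    if n=="wrist": return K,np.array(i["tool_from_camera"]),None
    R,_=cv2.Rodrigues(np.array(i["rvec"],float)); return K,R,np.array(i["tvec"],float).ravel()
def cloud(n,depth):
    K,R,t=cam(n); v,u=np.mgrid[:420,:560]
    p=np.stack([(u-K[0,2])/K[0,0]*depth,(v-K[1,2])/K[1,1]*depth,depth],-1)
    return (p-t)@R
def ray(n,uv,z):
    K,R,t=cam(n); uv=np.atleast_2d(np.array(uv,float))
    d=np.c_[(uv-K[[0,1],[2,2]])/K[[0,1],[0,1]],np.ones(len(uv))]@R
    c=-R.T@t
    return c+d*((z-c[2])/d[:,2])[:,None]
E
python3 - <<'E'
from h import *
s=manip.read_state(); print({k:np.round(s[k],3) for k in s}, manip.tcp_to_tips)
for n in("top","side"):
    p,d=vision.read_camera(n); np.savez(f"pics/{n}0.npz",p=p,d=d)
    K,R,t=cam(n); print(n,np.round(-R.T@t,3))
    cv2.imwrite(f"pics/{n}0.png",p[...,::-1])
E
```

```text
pics
{'time_s': np.float64(0.0), 'joint_positions': array([-1.221,  0.126, -0.041,  1.405,  0.   ,  1.571]), 'qvel': array([ 0.001,  0.002,  0.   , -0.   , -0.001,  0.   ]), 'joint_efforts': array([-1.0000e-03, -4.3592e+01,  3.5292e+01,  1.7000e-02, -0.0000e+00,
        0.0000e+00]), 'eef_pos': array([ 0.18 , -0.493,  0.25 ]), 'tool_rot': array([-3.092, -0.546,  0.   ]), 'force': array([-0.263,  0.862, -0.427]), 'torque': array([-0.013,  0.043,  0.004]), 'finger_force': np.float64(0.0), 'opening': np.float64(0.086)} 0.019
top [0.396 0.007 1.337]
side [ 0.033 -1.393  0.94 ]
```

View pics/top0.png

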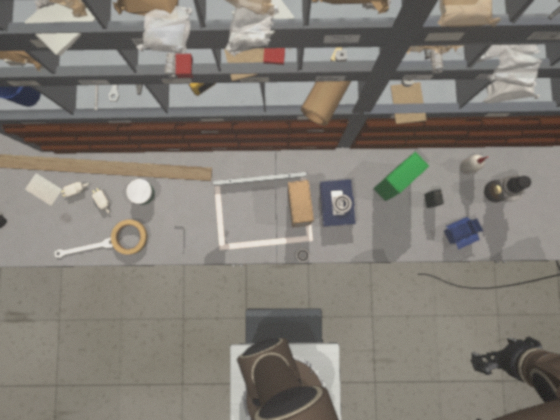

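View pics/side0.png

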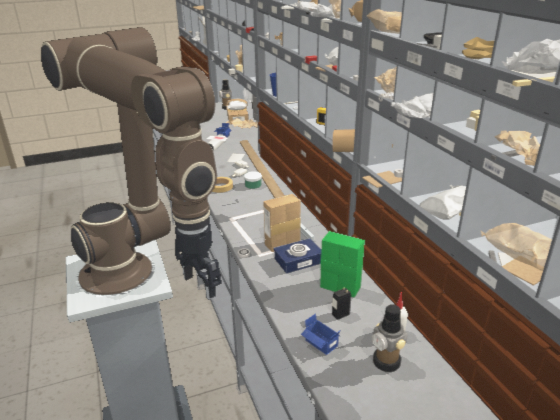

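Top view: brown carton at (300,201), bay to its left with corners at about (219,183), (308,178), (311,240) and (222,246), blue tin with bearing at (338,203), small bearing at (303,255). The green box at (401,175) is the look-alike. The carton is therefore the brown box at (300,201), which is brown, beside the bay and next to the blue tin.

```bash
cat > m.py <<'E'
from h import *
z=np.load("pics/top0.npz"); p,d=z["p"],z["d"]; P=cloud("top",d)
hsv=cv2.cvtColor(p,cv2.COLOR_RGB2HSV)
roi=np.zeros((420,560),bool); roi[165:262,205:365]=1
def rect(m,name):
    q=P[m][:,:2].astype(np.float32)*1000; r=cv2.minAreaRect(q); print(name,m.sum(),"c",np.round(r[0],1),"size",np.round(r[1],1),"ang",round(r[2],1),"z",np.percentile(P[m][:,2],[5,50,95]).round(4)); return r
ok=roi&(d>0)
rect(ok&(abs(P[...,2]-.171)<.012)&(hsv[...,1]>60),"carton top")
rect(ok&(abs(P[...,2]-.044)<.01)&(P[...,1]<-.05)&(P[...,1]>-.35),"tin")
rect(ok&(P[...,2]>.052)&(P[...,2]<.075)&(P[...,1]<-.05)&(np.mgrid[:420,:560][1]>325),"bearing1")
rect(ok&(abs(P[...,2]-.022)<.006)&(P[...,0]>.5),"fence")
tape=(ok&(P[...,2]<.008)&(hsv[...,1]<60)&(hsv[...,2]>175))
ns,l,st,c=cv2.connectedComponentsWithStats(tape.astype(np.uint8))
for i in range(1,ns):
    if st[i,4]>30: print("tape",st[i]); 
q=ray("top",np.argwhere(tape)[:,::-1],0)[:,:2]
rect(tape,"tapes")
m=tape
near=m&(np.mgrid[:420,:560][0]>232); v,u=np.nonzero(near); 
a=ray("top",np.c_[u,v],0); k=np.polyfit(a[:,1],a[:,0],1); print("near tape x=",k, a[:,1].min(),a[:,1].max())
left=m&(np.mgrid[:420,:560][1]<230)&(np.mgrid[:420,:560][0]<236)&(np.mgrid[:420,:560][0]>190); v,u=np.nonzero(left)
a=ray("top",np.c_[u,v],0); k=np.polyfit(a[:,0],a[:,1],1); print("left tape y=",k,a[:,0].min(),a[:,0].max())
right=m&(np.mgrid[:420,:560][1]>300)&(np.mgrid[:420,:560][0]<240); v,u=np.nonzero(right); print(len(u))
dark=ok&(P[...,2]<.02)&(hsv[...,2]<80)&(np.mgrid[:420,:560][0]>245); rect(dark,"b3")
big=cv2.resize(p[160:270,200:370],None,fx=4.6,fy=4.6,interpolation=cv2.INTER_CUBIC)
cv2.imwrite("pics/crop0.png",big[...,::-1])
E
python3 m.py
```

```text
carton top 844 c [551.6 -47. ] size [109.8  54.9] ang 6.5 z [0.1651 0.169  0.1728]
tin 1273 c [ 562.8 -129.5] size [136.2 160.3] ang 1.6 z [0.0391 0.0435 0.048 ]
bearing1 195 c [ 558.  -172.2] size [48.  49.9] ang 2.3 z [0.0538 0.0579 0.063 ]
fence 384 c [626.2  31.2] size [357.4 141.4] ang 66.3 z [0.017  0.0211 0.025 ]
tape [ 214  187  100   63 1085]
tapes 1086 c [545.6  62.2] size [217.2 289.7] ang 5.7 z [-0.0048 -0.0004  0.0041]
near tape x= [-0.04173666  0.45396176] -0.09127433717390787 0.19890456896284942
left tape y= [0.08103698 0.14969385] 0.47254039256680797 0.60760787897046
108Traceback (most recent call last):
  File "m.py", line 24, in <module>
    dark=ok&(P[...,2]<.02)&(hsv[...,2]<80)&(np.mgrid[:420,:560][0]>245); rect(dark,"b3")
                                                                         ~~~~^^^^^^^^^^^
  File "m.py", line 6, in rect
    q=P[m][:,:2].astype(np.float32)*1000; r=cv2.minAreaRect(q); print(name,m.sum(),"c",np.round(r[0],1),"size",np.round(r[1],1),"ang",round(r[2],1),"z",np.percentile(P[m][:,2],[5,50,95]).round(4)); return r
                                                                                                                                                        ~~~~~~~~~~~~~^^^^^^^^^^^^^^^^^^^^^
    return _quantile_unchecked(
        a, q, axis, out, overwrite_input, method, keepdims, weights)
    return _ureduce(a,
                    func=_quantile_ureduce_func,
    ...<5 lines>...
                    overwrite_input=overwrite_input,
                    method=method)
    r = func(a, **kwargs)
    result = _quantile(arr,
                       quantiles=q,
    ...<2 lines>...
                       out=out,
                       weights=wgt)
    slices_having_nans = np.isnan(arr[-1, ...])
                                  ~~~^^^^^^^^^
IndexError: index -1 is out of bounds for axis 0 with size 0
```

```bash
python3 - <<'E'
s=open("m.py").read().split("\n")
i=[k for k,l in enumerate(s) if l.startswith("near=")][0]
j=[k for k,l in enumerate(s) if l.startswith("dark=")][0]
new='''V,U=np.mgrid[:420,:560]
def line(m,ax,name,z=0):
    a=ray("top",np.c_[U[m],V[m]],z)[:,:2]*1000
    vx,vy,x0,y0=cv2.fitLine(a.astype(np.float32),cv2.DIST_HUBER,0,.01,.01).ravel()
    if ax=="y":
        k=vx/vy; print(name,"x at y=0:",round(x0-k*y0,1),"ang",round(np.degrees(np.arctan(-k)),2),"n",m.sum(),"y",a[:,1].min().round(),a[:,1].max().round())
    else:
        k=vy/vx; print(name,"y at x=545:",round(y0+k*(545-x0),1),"ang",round(np.degrees(np.arctan(k)),2),"n",m.sum(),"x",a[:,0].min().round(),a[:,0].max().round())
line(tape&(V>234)&(U>232)&(U<300),"y","near")
line(tape&(V<236)&(V>192)&(U<230),"x","left")
line(tape&(V<236)&(U>303),"x","right")
f=roi&(V<190)&(U<286)&(hsv[...,2]>185)&(hsv[...,1]<40)&(abs(P[...,2]-.022)<.01); line(f,"y","fence top",.022)
t=ok&(abs(P[...,2]-.044)<.012)&(U>318)&(hsv[...,0]>105)&(hsv[...,0]<130)&(hsv[...,1]>70); rect(t,"tin")
m=ok&(abs(P[...,2]-.169)<.008)&(hsv[...,1]>60); c=P[m][:,:2]; print("carton mean",c.mean(0))
line(m,"x","carton axis",.171)
gray=p.max(2); m=(V>246)&(V<262)&(U>290)&(U<316)&(gray<95); print("b3 px",U[m].mean(),V[m].mean(),m.sum()); print(ray("top",[U[m].mean(),V[m].mean()],.012))'''
s=s[:i]+new.split("\n")+s[j+1:]
open("m.py","w").write("\n".join(s))
E
python3 m.py
```

```text
carton top 844 c [551.6 -47. ] size [109.8  54.9] ang 6.5 z [0.1651 0.169  0.1728]
tin 1273 c [ 562.8 -129.5] size [136.2 160.3] ang 1.6 z [0.0391 0.0435 0.048 ]
bearing1 195 c [ 558.  -172.2] size [48.  49.9] ang 2.3 z [0.0538 0.0579 0.063 ]
fence 384 c [626.2  31.2] size [357.4 141.4] ang 66.3 z [0.017  0.0211 0.025 ]
tape [ 214  187  100   63 1085]
tapes 1086 c [545.6  62.2] size [217.2 289.7] ang 5.7 z [-0.0048 -0.0004  0.0041]
near x at y=0: 453.8 ang 4.89 n 470 y -49.0 150.0
left y at x=545: 193.8 ang 4.64 n 322 x 473.0 601.0
right y at x=545: -89.1 ang -7.59 n 61 x 469.0 500.0
fence top x at y=0: 649.1 ang 5.0 n 215 y -9.0 206.0Traceback (most recent call last):
  File "m.py", line 31, in <module>
    t=ok&(abs(P[...,2]-.044)<.012)&(U>318)&(hsv[...,0]>105)&(hsv[...,0]<130)&(hsv[...,1]>70); rect(t,"tin")
                                                                                              ~~~~^^^^^^^^^
  File "m.py", line 6, in rect
    q=P[m][:,:2].astype(np.float32)*1000; r=cv2.minAreaRect(q); print(name,m.sum(),"c",np.round(r[0],1),"size",np.round(r[1],1),"ang",round
[... 169 characters left out ...]
                                                   ~~~~~~~~~~~~~^^^^^^^^^^^^^^^^^^^^^
    return _quantile_unchecked(
        a, q, axis, out, overwrite_input, method, keepdims, weights)
    return _ureduce(a,
                    func=_quantile_ureduce_func,
    ...<5 lines>...
                    overwrite_input=overwrite_input,
                    method=method)
    r = func(a, **kwargs)
    result = _quantile(arr,
                       quantiles=q,
    ...<2 lines>...
                       out=out,
                       weights=wgt)
    slices_having_nans = np.isnan(arr[-1, ...])
                                  ~~~^^^^^^^^^
IndexError: index -1 is out of bounds for axis 0 with size 0
```

```bash
sed -i '/^t=ok/s/^.*$/t=ok\&(abs(P[...,2]-.047)<.012)\&(U>316)\&(U<358)\&(p[...,2].astype(int)>p[...,0]); rect(t,"tin")/' m.py; python3 m.py | tail -6
```

```text
fence top x at y=0: 649.1 ang 5.0 n 215 y -9.0 206.0
tin 1054 c [ 563.5 -161.8] size [134.9  96.5] ang 3.7 z [0.0391 0.0433 0.0475]
carton mean [ 0.55122402 -0.04710187]
carton axis y at x=545: -47.8 ang 6.9 n 843 x 495.0 607.0
b3 px nan nan 0
[[nan nan nan]]m.py:34: RuntimeWarning: Mean of empty slice.
  gray=p.max(2); m=(V>246)&(V<262)&(U>290)&(U<316)&(gray<95); print("b3 px",U[m].mean(),V[m].mean(),m.sum()); print(ray("top",[U[m].mean(),V[m].mean()],.012))
  ret = ret.dtype.type(ret / rcount)
```

View pics/crop0.png

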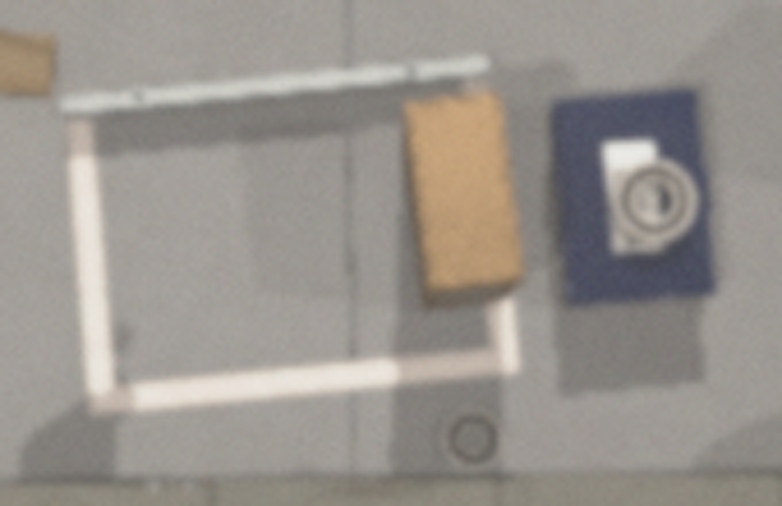

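The crop confirms the brown carton, with the right bay tape partly under it, and bearing_3 at image pixel (303,255), clear of the sliding zone. I'll move beside the carton, above the tin.

Call:
{"op": "servo_tool", "data": {"targets": [[[40,-19,0,0,50],[40,-19,0,0,50],[40,-19,0,0,50],[40,-19,0,0,50],[40,-19,0,0,50]]]}}

```text
time_s: 0.72
eef_pos: [0.3359, -0.3342, 0.25]
tool_rot: [-3.093, -0.546, 0.0]
force: [0.1, -1.1, 0.2]
opening: 0.0501
finger_force: 0.0
```

Call:
{"op": "servo_tool", "data": {"targets": [[[40,-19,0,0,50],[40,-19,0,0,50],[40,-19,0,0,50],[40,-19,0,0,50],[40,-19,0,0,50]]]}}

```text
time_s: 1.35
eef_pos: [0.4913, -0.1764, 0.25]
tool_rot: [-3.093, -0.547, 0.001]
force: [-0.1, -1.4, -1.0]
opening: 0.0501
finger_force: 0.0
```

Call:
{"op": "servo_tool", "data": {"targets": [[[0,0,0,-0.16,50],[0,0,0,-0.16,50],[0,0,0,-0.16,50],[0,0,0,-0.16,50],[0,0,0,-0.16,50]]]}}

```text
time_s: 1.98
eef_pos: [0.4904, -0.1775, 0.2498]
tool_rot: [-2.631, -1.715, 0.001]
force: [-0.6, -0.7, -0.4]
opening: 0.0499
finger_force: 0.0
```

Call:
{"op": "servo_tool", "data": {"targets": [[[0,0,0,-0.17,50],[0,0,0,-0.17,50],[0,0,0,-0.18,50],[0,0,0,0,50]]]}}

```text
time_s: 2.48
eef_pos: [0.4904, -0.1776, 0.2499]
tool_rot: [-2.111, -2.326, 0.0]
force: [-0.5, -0.3, -0.6]
opening: 0.0502
finger_force: 0.0
```

Call:
{"op": "servo_tool", "data": {"targets": [[[12,25,10,0,50],[12,25,20,0,50],[12,25,20,0,50],[12,0,20,0,50],[8,0,18,0,50]]]}}

```text
time_s: 3.1
eef_pos: [0.5599, -0.1131, 0.1597]
tool_rot: [-2.108, -2.326, 0.002]
force: [-0.0, 0.5, 0.6]
opening: 0.0501
finger_force: 0.0
```

Call:
{"op": "servo_tool", "data": {"targets": [[[10,0,0,0,50],[8,0,0,0,50],[6,0,0,0,50],[4,0,0,0,50],[4,0,0,0,50]]]}}

```text
time_s: 3.72
eef_pos: [0.5568, -0.0827, 0.1629]
tool_rot: [2.108, 2.327, 0.0]
force: [-0.0, -1.1, 1.5]
opening: 0.05
finger_force: 0.5
```

Call:
{"op": "servo_tool", "data": {"targets": [[[4,0,0,0,50],[4,0,0,0,50],[4,0,0,0,50],[4,0,0,0,50],[4,0,0,0,50]]]}}

```text
time_s: 4.35
eef_pos: [0.5545, -0.0624, 0.1623]
tool_rot: [-2.109, -2.329, -0.0]
force: [-0.5, -0.4, 0.9]
opening: 0.05
finger_force: 0.3
```

```bash
cat > look.py <<'E'
import sys; from h import *
n=sys.argv[1]; p,d=vision.read_camera("side"); p2,d2=vision.read_camera("top")
np.savez(f"pics/{n}.npz",p=p2,d=d2)
a=cv2.resize(p[150:290,190:370],(514,400)); b=cv2.resize(p2[165:262,205:300+65],None,fx=4.1,fy=4.1)[:400]
b=b[:, :]; a=a[:, 120:120+270]; b=cv2.resize(b,(520,int(520*b.shape[0]/b.shape[1])))
c=np.zeros((400,800,3),np.uint8); c[:,:270]=a; c[:b.shape[0],275:795]=b
cv2.imwrite(f"pics/{n}.png",c[...,::-1])
E
python3 look.py a1
```

```text
(no output)
```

View pics/a1.png

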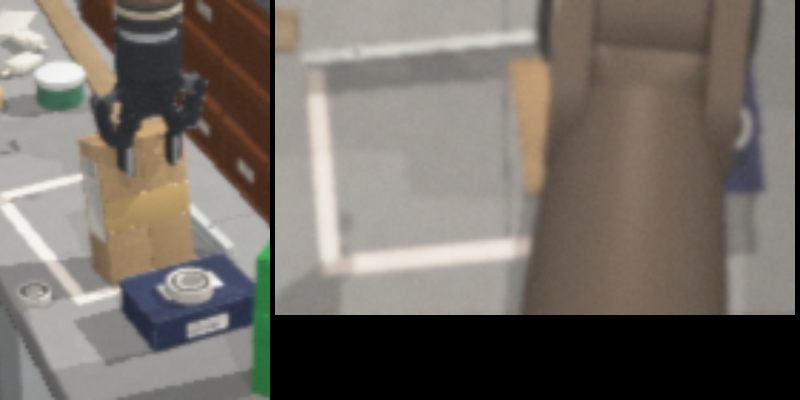

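Side view: the two fingers bear on the upper face, and the carton is starting to tilt toward the bay. Nothing else has moved, so I continue.

Call:
{"op": "servo_tool", "data": {"targets": [[[4,0,0,0,50],[4,0,0,0,50],[4,0,0,0,50],[4,0,0,0,50],[4,0,0,0,50]]]}}

```text
time_s: 5.08
eef_pos: [0.5525, -0.0425, 0.1623]
tool_rot: [-2.109, -2.329, -0.0]
force: [-0.3, -0.3, 0.5]
opening: 0.0503
finger_force: 0.0
```

Call:
{"op": "servo_tool", "data": {"targets": [[[4,0,0,0,50],[4,0,0,0,50],[4,0,0,0,50],[4,0,0,0,50],[2,0,0,0,50]]]}}

```text
time_s: 5.7
eef_pos: [0.5508, -0.0247, 0.1623]
tool_rot: [2.109, 2.329, 0.0]
force: [-0.3, 0.2, 0.5]
opening: 0.0498
finger_force: 0.0
```

```bash
python3 look.py a2
```

```text
(no output)
```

View pics/a2.png

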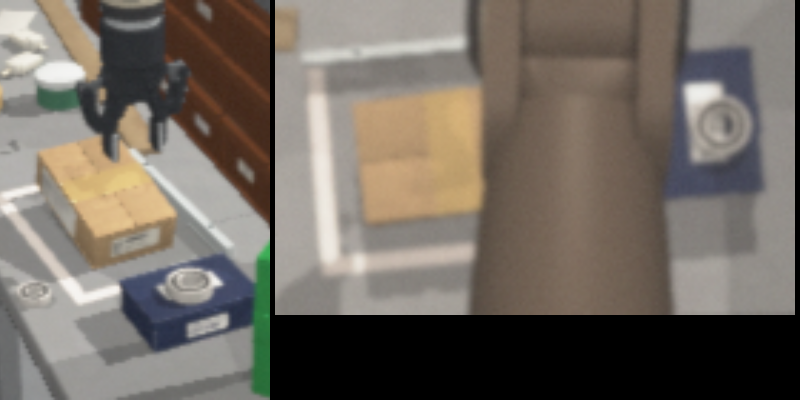

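The carton has come down flat inside the bay. Now I move the hand to the robot's side, staying high.

Call:
{"op": "servo_tool", "data": {"targets": [[[15,-30,-5,0,50],[20,-30,0,0,50],[20,-30,0,0,50],[20,-30,0,0,50],[16,-20,0,0,50]]]}}

```text
time_s: 6.42
eef_pos: [0.4012, 0.0521, 0.1675]
tool_rot: [2.109, 2.328, 0.0]
force: [0.7, 0.3, 0.3]
opening: 0.05
finger_force: 0.0
```

```bash
cat > c.py <<'E'
from h import *
s=manip.read_state(); print(s["joint_positions"].round(3), s["eef_pos"].round(4), s["force"].round(2), s["time_s"])
p,d=vision.read_camera("top"); P=cloud("top",d); hsv=cv2.cvtColor(p,cv2.COLOR_RGB2HSV)
X=np.array([.9963,.0854]);Y=np.array([-.0854,.9963]);O=np.array([.5472,.0605])
m=(d>0)&(abs(P[...,2]-.055)<.010)&(hsv[...,1]>70)&(hsv[...,0]<28)&(P[...,0]>.42)&(P[...,0]<.68)&(P[...,1]>-.08)&(P[...,1]<.22)
m=cv2.morphologyEx(m.astype(np.uint8),cv2.MORPH_OPEN,np.ones((3,3)))
V,U=np.nonzero(m); a=ray("top",np.c_[U,V],.055)[:,:2]-O; b=np.c_[a@X,a@Y]*1000
r=cv2.minAreaRect(b.astype(np.float32)); print(len(b),"bay rect",np.round(r[0],1),np.round(r[1],1),round(r[2],2),"range",b.min(0).round(),b.max(0).round(), "z",np.median(P[V,U,2]))
print("corners",np.round(cv2.boxPoints(r)).tolist())
t=(s["eef_pos"][:2]-O); print("tcp bay",(t@X*1000).round(1),(t@Y*1000).round(1))
E
python3 c.py
```

```text
[ 0.129 -0.088 -0.44   1.219  0.     1.601] [0.4012 0.0521 0.1675] [0.68 0.27 0.3 ] 6.425
2024 bay rect [-7.4  8.8] [109.1 168.4] 0.42 range [-61. -76.] [48. 93.] z 0.05405387472581652
corners [[-63.0, 93.0], [-61.0, -76.0], [48.0, -75.0], [47.0, 93.0]]
tcp bay -146.2 4.1
```

The carton lies in bay coordinates at (-7, 9), about 0.4° off square. I turn the hand 90° the way joint 6 allows and open the fingers.

Call:
{"op": "servo_tool", "data": {"targets": [[[0,0,0,-0.173,80],[0,0,0,-0.173,80],[0,0,0,-0.173,80],[0,0,0,-0.173,80],[0,0,0,-0.173,80]]]}}

```text
time_s: 7.1
eef_pos: [0.4029, 0.0516, 0.1674]
tool_rot: [0.93, 3.0, 0.0]
force: [-0.3, -0.4, 0.7]
opening: 0.0802
finger_force: 0.0
```

Call:
{"op": "servo_tool", "data": {"targets": [[[0,0,0,-0.173,80],[0,0,0,-0.173,80],[0,0,0,-0.173,80],[0,0,0,-0.173,80],[0,0,0,0,80]]]}}

```text
time_s: 7.72
eef_pos: [0.4028, 0.0516, 0.1673]
tool_rot: [-0.13, 3.139, -0.0]
force: [-0.0, 0.4, 0.3]
opening: 0.0799
finger_force: 0.0
```

Call:
{"op": "servo_tool", "data": {"targets": [[[-18,2,20,0,80],[-18,3,30,0,80],[0,0,30,0,80],[0,0,25,0,80],[0,0,20,0,80]]]}}

```text
time_s: 8.35
eef_pos: [0.4378, 0.0597, 0.0412]
tool_rot: [0.128, -3.138, 0.0]
force: [0.4, -0.2, 0.7]
opening: 0.0802
finger_force: 0.0
```

```bash
python3 look.py a3; python3 c.py; python3 -c "
from h import *
print(ray('top',[303,255],.012))"
```

```text
[ 0.136  0.064 -0.583  0.927 -0.     0.053] [0.4365 0.0595 0.0404] [-0.43  0.31  0.23] 8.45
1354 bay rect [-6.6  8.6] [168.7 107.6] 89.84 range [-61. -76.] [47. 93.] z 0.05428102599365356
corners [[-61.0, -76.0], [47.0, -76.0], [47.0, 93.0], [-60.0, 93.0]]
tcp bay -110.4 8.4
[[ 0.40943556 -0.05946905  0.012     ]]
```

View pics/a3.png

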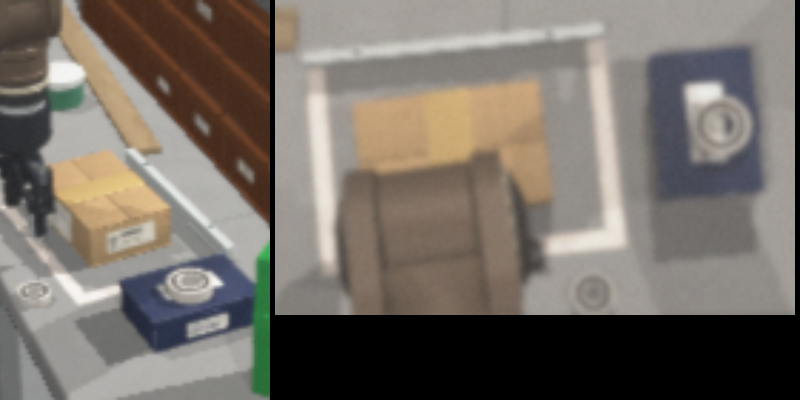

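The carton is flat and the hand stands low on the robot's side, square to the bay. I push towards the fence.

Call:
{"op": "servo_tool", "data": {"targets": [[[-10,0,0,0,80],[-8,0,0,0,80],[-6,0,0,0,80],[-5,0,0,0,80],[-4,0,0,0,80]]]}}

```text
time_s: 9.12
eef_pos: [0.4711, 0.0627, 0.0423]
tool_rot: [0.134, -3.139, 0.0]
force: [-1.6, -0.2, 0.8]
opening: 0.0801
finger_force: 1.4
```

Call:
{"op": "servo_tool", "data": {"targets": [[[-5,0,0,0,80],[-5,0,0,0,80],[-5,0,0,0,80],[-5,0,0,0,80],[-5,0,0,0,80]]]}}

```text
time_s: 9.75
eef_pos: [0.4961, 0.0647, 0.0421]
tool_rot: [0.134, -3.139, 0.0]
force: [-1.4, -0.0, -1.4]
opening: 0.0801
finger_force: 1.1
```

```bash
python3 c.py
```

```text
[ 0.13   0.167 -0.461  0.943 -0.     0.045] [0.4961 0.0647 0.0421] [-1.4  -0.05 -1.37] 9.75
334 bay rect [ 15.  -57.3] [ 38.3 109.3] 89.64 range [-40. -77.] [ 70. -38.] z 0.05423741236861065
corners [[-40.0, -76.0], [70.0, -77.0], [70.0, -38.0], [-39.0, -38.0]]
tcp bay -50.6 8.6
```

Call:
{"op": "servo_tool", "data": {"targets": [[[-4,0,0,0,80],[-4,0,0,0,80],[-3,0,0,0,80],[-3,0,0,0,80],[-2,0,0,0,80]]]}}

```text
time_s: 10.42
eef_pos: [0.5119, 0.0662, 0.0423]
tool_rot: [-0.134, 3.139, -0.0]
force: [-1.4, 0.1, -0.4]
opening: 0.0804
finger_force: 1.1
```

Call:
{"op": "servo_tool", "data": {"targets": [[[-1,0,0,0,80],[-1,0,0,0,80],[-1,0,0,0,80]]]}}

```text
time_s: 10.8
eef_pos: [0.5147, 0.0664, 0.0423]
tool_rot: [0.134, -3.139, -0.0]
force: [-2.4, 0.1, -0.9]
opening: 0.0798
finger_force: 1.1
```

Call:
{"op": "servo_tool", "data": {"targets": [[[-1,0,0,0,80],[-1,0,0,0,80]]]}}

```text
time_s: 11.05
eef_pos: [0.5154, 0.0665, 0.0422]
tool_rot: [0.134, -3.136, 0.0]
force: [-8.7, -1.3, 4.3]
opening: 0.0797
finger_force: 4.4
```

Call:
{"op": "servo_tool", "data": {"targets": [[[-1,0,0,0,80],[-1,0,0,0,80]]]}}

```text
time_s: 11.3
eef_pos: [0.5155, 0.0665, 0.0421]
tool_rot: [0.134, -3.133, 0.0]
force: [-15.7, -1.1, 10.0]
opening: 0.0798
finger_force: 7.9
```

Firm contact at the fence. I press once more briefly, then back off and rise.

Call:
{"op": "servo_tool", "data": {"targets": [[[-1,0,0,0,80],[0,0,0,0,80]]]}}

```text
time_s: 11.55
eef_pos: [0.5155, 0.0665, 0.042]
tool_rot: [0.134, -3.131, 0.0]
force: [-16.2, -2.1, 11.5]
opening: 0.08
finger_force: 8.7
```

Call:
{"op": "servo_tool", "data": {"targets": [[[5,0,0,0,80],[10,0,0,0,80],[25,0,0,0,80],[30,0,0,0,80],[20,0,-15,0,80]]]}}

```text
time_s: 12.18
eef_pos: [0.4281, 0.0589, 0.0567]
tool_rot: [0.134, -3.137, 0.0]
force: [0.1, -0.4, 0.5]
opening: 0.0798
finger_force: 0.0
```

Call:
{"op": "servo_tool", "data": {"targets": [[[30,0,-30,0,80],[30,0,-30,0,80],[30,0,-30,0,80],[0,0,0,0,80]]]}}

```text
time_s: 12.68
eef_pos: [0.3405, 0.0516, 0.1496]
tool_rot: [-0.134, 3.133, 0.001]
force: [0.2, 0.3, -0.5]
opening: 0.0803
finger_force: 0.0
```

```bash
python3 c.py; python3 look.py a4
```

```text
[ 0.15  -0.204 -0.576  1.194 -0.     0.065] [0.3405 0.0516 0.1496] [ 0.24  0.35 -0.54] 12.675
2078 bay rect [33.9  7.4] [168.  109.2] 89.91 range [-21. -77.] [88. 91.] z 0.054116019820017916
corners [[-21.0, -77.0], [88.0, -77.0], [89.0, 91.0], [-21.0, 91.0]]
tcp bay -206.7 8.8
```

View pics/a4.png

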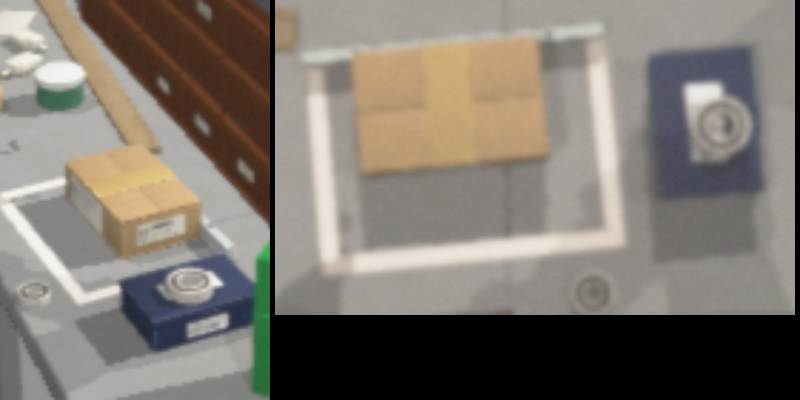

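The carton lies flat and flush to the fence at bay (34, 7), about 0.1° off square. It is inside the rectangle, the tin and bearings haven't moved, and the hand is clear.

```bash
python3 -c "
from rig import workorder
print(workorder.finish_job())"
```

```text
the job is handed in; nothing more can be done
None
```

The carton was pushed over into the taped rectangle and slid flush against the fence; by the last camera check it lay flat wholly inside with the hand clear and the tin and bearings unmoved, and the job is handed in at about 13 s.

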